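Load the reflow oven and start it

TASK

The loaded drawer of the bench-top reflow oven stands open. With the fingertips, gently push it fully home with the circuit board still lying flat on its tray, then press the start button, the larger of the two round buttons on the oven's roof, right down and let go. Do not grip or lift anything, do not touch the board or press the small button, and leave the things on the bench where they are.

Things in the scene. Friction and masses are not known exactly. Their poses are not given: they have to be found in the camera images.
- drawer_front (a point): Point on the outer (robot-side) face of the oven drawer's plain flat aluminium front, midway across its width and 20 mm below its top edge; it moves with the drawer. The front is 272 mm wide, 72 mm high (28 to 100 mm above the bench) and 18 mm thick, without a handle. Axes: x points into the oven (the way the drawer shuts), y to the left along the front, z up.
- oven: Grey box 300 mm deep, 300 mm wide and 120 mm high with a pale roof, fixed on the bench; origin at the centre of its underside, x pointing away from its drawer side, z up. With the drawer shut the outer face of its front stands 18 mm proud of the oven's own face (168 mm from the origin).
- drawer (a joint): How far the drawer stands out, in m: 0 = fully shut (hard stop), up to 0.14 out. It slides level along x of drawer_front, with about 2.5 N of friction plus 10 N per m/s, and stays where it is left.
- tray_mid (a point): Point in the middle (left to right) of the drawer's steel tray, on the tray's top face (38 mm above the bench), 108 mm inward of the front's outer face; moves with the drawer, axes as drawer_front.
- board_mid (a point): Centre of the upper face of the loose green circuit board (80 x 110 x 4 mm, with chips up to 6 mm high on it, 60 g) that lies on the drawer's tray within 50 mm of tray_mid, partly under the oven's roof.
- start_top (a point): Centre of the top of the start button: black, round, 36 mm in diameter, its top 22 mm above the oven's roof and 10 mm above its grey housing (52 mm in diameter), 50 mm behind the oven's own face (68 mm behind the shut drawer's outer face), left or right of the middle. It is pressed straight down.
- start (a joint): Travel of the start button in m: 0 = up, 0.006 = fully down (about 4.5 N); springs back.
- cool_top (a point): Centre of the top of the other, small button: black, round, 16 mm in diameter, on the roof about 150 mm to the other side of the start button. Not to be pressed.
- cool (a joint): Travel of the small button in m: 0 = up, 0.006 = fully down; springs back.
- flux: Bystander: amber flux bottle, 44 mm in diameter, 100 mm high, standing on the bench in front of the oven to one side; origin at the centre of its underside.
- spool: Bystander: reel of solder wire with white flanges, 56 mm in diameter, 46 mm high, standing on the bench on the other side; origin at the centre of its underside.
- driver: Bystander: screwdriver with a blue handle, lying on the bench left of the oven; origin under its middle, its x axis along its length.
- board: The same circuit board; origin at the centre of its underside.
Mind the look-alikes: they are no part of the job. What is shaped like the board but white is not meant.

How it is judged:
On the way, in this order (a step that is already met when the one before it is completed fails the run):
1. the drawer is fully home (value of joint drawer below 0.004 m), for 0.2 s.
2. the start button is pressed right down (value of joint start above 0.0045 m), for 0.05 s.
At the end, for the whole second after the job is handed in: The drawer is within 4 mm of fully shut, the start button was pressed at least 4.5 mm of its 6 mm after that and has sprung back, the board lies flat on the tray within 65 mm of tray_mid, the small button is up, and the bystanders are within 20 mm of where they stood (value of joint drawer below 0.004 m and value of joint each of start, cool below 0.002 m and horizontal distance between board_mid and tray_mid below 0.065 m and angle between board_mid's own z axis and vertical below 0.1 rad and z of board_mid in the frame of tray_mid between -0.002 and 0.01 m and distance of each of flux, spool, driver from where it was at the start of the episode below 0.02 m); the robot touches nothing.
It fails at once if the board is touched by the fingers, lifted off the tray or tipped (contact force between the fingers and board above 0.5 N or (z of board_mid in the frame of tray_mid above 0.015 m or angle between board_mid's own z axis and vertical above 0.2 rad)).
It fails at once if the drawer's front is taken between the fingers (the grasp point lies inside the front) (x of the grasp point in the frame of drawer_front between 0 and 0.018 m and y of the grasp point in the frame of drawer_front between -0.14 and 0.14 m and z of the grasp point in the frame of drawer_front below 0.025 m).
It fails at once if the drawer is slammed (faster than 0.4 m/s) (velocity of joint drawer below -0.4 m/s).
It fails at once if the start button is pressed while the drawer stands open, or the small button is pressed ((value of joint start above 0.003 m and value of joint drawer above 0.006 m) or value of joint cool above 0.003 m).
It fails at once if the bottle, reel or screwdriver is knocked away or lifted (over 20 mm) (distance of any of flux, spool, driver from where it was at the start of the episode above 0.02 m).
It also fails if it takes over 40 s, if anything falls off the work surface, if the arm or the gripper's body presses on something with over 40 N, if the wrist force passes 120 N, or if a joint passes its speed limit or range.

ROBOT

A 6-joint arm with a two-finger parallel gripper is mounted at the origin on the work surface. World frame = base frame: x ahead of the robot, y to its left, z up, the work surface at z = 0. Lengths are in m, angles in rad, forces in N, time in s.
With the tool pointing down it reaches from about 0.4 to 0.825 m from the base axis. Payload 7 kg.
Tool frame: the origin (TCP) lies midway between the tips of the shut fingers; the grasp point (between the pads) lies 19 mm behind it (arm.hold_point_z is the distance from the TCP to the grasp point, in m); z points along the fingers, x is the direction in which the jaws open and shut, and the axes are right-handed (so a half turn about z gives the same grasp; the last joint's range is limited). The gripper opens to 88 mm and grips with 3 to 60 N. Pads are 19 mm wide; open, the fingers measure 130 mm over their backs; the gripper's body (78 mm by 193 mm) begins 47 mm behind the grasp point.
Start: joints at [1.496, 0.359, 0.012, 0, -1.224, -0.288], TCP at [0.24, 0.631, 0.227] pointing down, gripper open.
Joint ranges: [-3.07, 3.07], [-1.43, 2.12], [-1.02, 1.25], [-3.03, 1.67], [-3.05, -0], [-3.03, 3.03]. Speed limits (rad/s): [2.39, 2.39, 3.01, 3.14, 3.14, 3.14].

INTERFACE

Orientations are given as [roll, pitch, yaw] about the fixed x, y, z axes, in that order (R = Rz(yaw) Ry(pitch) Rx(roll)).
In Python, from station import readout, viewer, job, arm gives the robot as it stands.
- The arm moves only by the tool apply_moves, never from a script. Its argument "deltas" is text: rows parted by semicolons, each of 4 numbers parted by spaces: the shift along the tool's x, y, z in cm, then the turn about the tool's z in rad. A call has 1 to 10 rows; each row shifts and turns the commanded pose from where the row before left it, along the tool's axes as they then stand; what a row does not reach is not made up. A row lasts 1/8 s, in which the tool goes at most 62.5 mm and 10.7 degrees, less where a joint would pass 70% of its speed; a pose out of reach is approached as far as the arm can. A call is refused whole if a number of a shift passes 6.25 or a number of a turn 0.188, either way. A call with a gripper value outside its range is refused whole. "gripper" is the closure, from -1 (fully open) to 1 (shut), so that 0 is half open, set as the call begins (left out, the last holds). The fingers move at their own pace and stop on an object; "squeeze" is the grip in N (left out, the last holds). Time passes only in rows, so rows that do not move let the fingers close. It gives the time, the measured TCP pose, the force and the opening at its end, in the units of the state.
- readout.get_state(): the state, without advancing time (a new reading comes with each control period).
- viewer.grab_frame(name): name is "scene" or "side" or "wrist"; returns a dict with "image" (400x640x3 uint8, red, green, blue), "camera_matrix" (3x3 intrinsics, pixels), "k1" (the pictures are not rectified: a ray, as slopes to the right and down, at radius r is drawn at 1 + k1 r^2 times it, then the intrinsics apply), "cam_to_world" (4x4, takes a point from camera to world coordinates). Camera axes: x right, y up, looking along -z (the intrinsics and any distortion apply to the point x, -y, -z); pixel columns grow to the right and rows downward; lengths in m; the calibration is good to about 2 mm. A picture is of the moment at which its call begins. There is no depth.
- job.job_done(): hands the job in, once; it reports no verdict.
Trained networks look in the newest picture that a camera, given by its name, has taken for a name from the list of things; names that differ only in an ending like _2 or _b are one class to them, and where a whole thing is asked for, a point or a joint stands for the part that bears it (a point fixed in the world has none). Each returns a list of dicts, best first, with "conf" (0 to 1); they miss things now and then, are a little off and sometimes report something else, mostly with a low value. They report only what shows in the picture. A call takes as long as a camera call. They do not tell look-alikes from the thing itself.
- viewer.silhouettes(camera, query): "region" (400x640 bool, what is visible of it) and "extent" ([left, top, width, height] in pixels, round what is visible of it).
The state is a dict: "t": time; "q": joint angles; "qd": joint speeds; "joint_efforts": joint torques, N m; "eef_pos": TCP position; "ee_rot": TCP orientation; "force": force on the tool from outside, world axes, zero at the start; "moment": the same for the moment, N m; "width": finger opening in m.
Only numpy, scipy, OpenCV 4.12 (cv2) and the standard library are available. Lean on these libraries where they do the work, as an engineer would, in place of code of your own. Each camera call takes 0.05 s, during which the arm holds its last target.

## Working session

There is one attempt and no reset: what is moved stays moved. The work goes in short steps, Python scripts to look and compute and a tool call to move; the robot and the scene stay as the last step left them, time stands still between calls to the robot, and variables do not carry over. Pictures are saved under pics/ and viewed, and the job is handed in when it is done.

Besides the shell and the picture viewer there is one more tool, called after "Call:" as name(argument=value, ...) on one line, values as JSON. apply_moves: Moves the arm, as the interface text tells. Its arguments: {"type":"object","properties":{"deltas":{"type":"string"},"gripper":{"type":"number"},"squeeze":{"type":"number"}},"required":["deltas"]}

```bash
mkdir -p pics; cat > h.py <<'E'
from station import readout, viewer, job, arm
import numpy as np, cv2
def save(f,n): cv2.imwrite('pics/'+n, f['image'][:,:,::-1])
def ray(f,u,v):
    K=f['camera_matrix'];k=f['k1']
    d=np.array([(u-K[0,2])/K[0,0],(v-K[1,2])/K[1,1]]);p=d.copy()
    for _ in range(30): p=d/(1+k*(p@p))
    T=f['cam_to_world']; r=T[:3,:3]@np.array([p[0],-p[1],-1]); return T[:3,3],r
def atz(f,u,v,z):
    o,r=ray(f,u,v); return o+r*(z-o[2])/r[2]
def proj(f,P):
    T=f['cam_to_world'];c=T[:3,:3].T@(np.array(P)-T[:3,3]);p=np.array([c[0],-c[1]])/-c[2]
    p=p*(1+f['k1']*(p@p));K=f['camera_matrix'];return np.array([K[0,0]*p[0]+K[0,2],K[1,1]*p[1]+K[1,2]])
E
python3 - <<'E'
from h import *
print(readout.get_state(),arm.hold_point_z)
for c in ['scene','side','wrist']:
    f=viewer.grab_frame(c); save(f,c+'0.png'); print(c,f['k1'],f['cam_to_world'].round(3).tolist())
    for q in ['start_top','cool_top','drawer_front','board','flux','spool','driver','oven']:
        for d in viewer.silhouettes(c,q):
            m=d['region']; ys,xs=np.nonzero(m)
            print(c,q,round(d['conf'],2),np.round(d['extent'],1),len(xs),xs.mean().round(1),ys.mean().round(1))
E
```

```text
{'t': 0.0, 'q': array([ 1.49614453e+00,  3.59368561e-01,  1.10590850e-02, -3.43899308e-04,
       -1.22410610e+00, -2.88084873e-01]), 'qd': array([ 0.00110319, -0.00166801,  0.00145473,  0.00013331, -0.00064306,
        0.00038909]), 'joint_efforts': array([-9.27269211e-04, -5.82720459e+01,  2.93044746e+01,  6.99720070e+00,
        7.10932160e-03, -1.53370070e-04]), 'eef_pos': array([0.2393763 , 0.63060232, 0.22563577]), 'ee_rot': array([-3.14144252e+00, -1.64437445e-03, -1.93365023e+00]), 'force': array([-0.09470046,  0.14928145, -0.26080772]), 'moment': array([-1.49368629e-02,  1.62165555e-02, -8.65112540e-05]), 'width': 0.08736381040501968} 0.0188
scene -0.05739503675445667 [[-0.024, -0.706, 0.707, 1.342], [1.0, -0.02, 0.014, 0.1], [0.005, 0.707, 0.707, 0.874], [0.0, 0.0, 0.0, 1.0]]
scene start_top 0.67 [213.5 206.2  16.5  15.5] 215 222.2 212.1
scene start_top 0.36 [294.  218.7   5.5  10.2] 56 295.5 224.3
scene cool_top 0.72 [223.4 165.1 117.7  51.5] 4040 282.4 190.8
scene cool_top 0.45 [293.  220.5   6.7   8.6] 52 295.4 224.4
scene drawer_front 0.94 [223.7 165.4 119.5  53.2] 4366
[... 550 characters left out ...]
0, 0.0, 0.0, 1.0]]
side start_top 0.45 [373.1 231.1  17.   16.4] 182 379.4 238.5
side drawer_front 0.96 [295.4 186.9  62.  101.7] 4153 323.1 245.0
side board 0.93 [229.  273.5  39.1  45.7] 1405 248.9 294.6
side board 0.72 [330.3 223.9  26.3  33.7] 753 344.1 240.0
side board 0.64 [226.3 214.2  42.6  36.8] 1020 247.9 233.1
side flux 0.95 [307.6 308.   24.2  35.2] 616 319.5 326.5
side spool 0.66 [328.2 181.3  23.9  19.9] 412 341.6 190.7
side driver 0.82 [344.5 168.8  36.3   4.9] 241 363.5 170.5
side oven 0.91 [297.7 177.3 203.4 128.2] 19705 401.8 244.2
wrist -0.05660768545032676 [[-0.355, 0.904, 0.237, 0.303], [-0.935, -0.344, -0.089, 0.607], [0.001, -0.254, 0.967, 0.384], [0.0, 0.0, 0.0, 1.0]]
```

View pics/scene0.png

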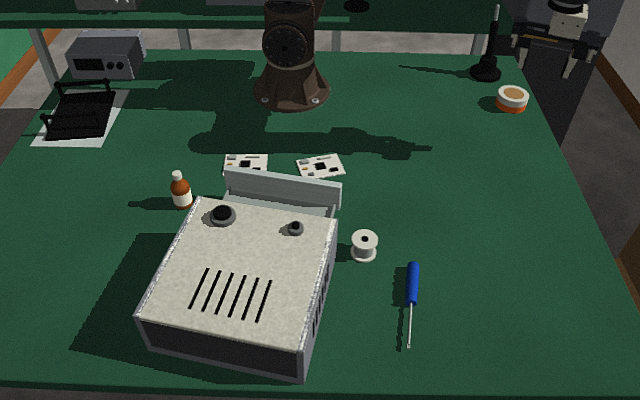

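View pics/side0.png

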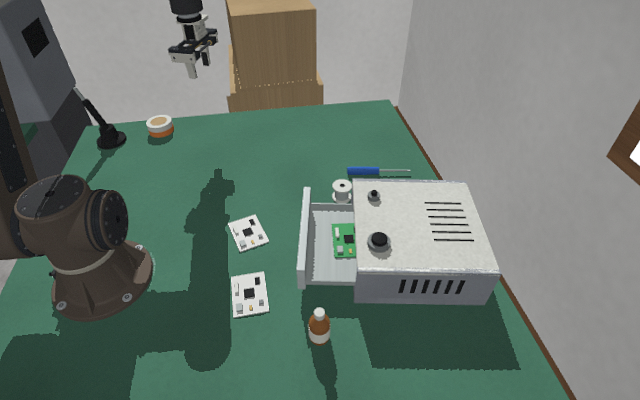

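View pics/wrist0.png

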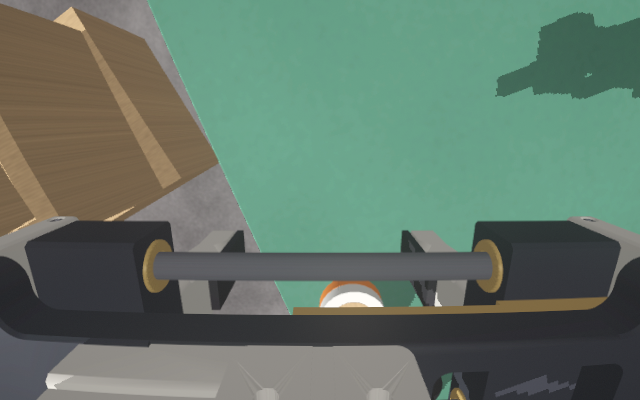

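Scene view: start button at about (222,212), small button (295,226), and the drawer front spans (227,168)–(341,184). The bottle is at (181,190), the reel at (364,245) and the driver at (411,300). The side view shows the green board at (344,240); the two white boards on the bench are look-alikes.

```bash
python3 - <<'E'
from h import *
f=viewer.grab_frame('scene'); g=viewer.grab_frame('side')
a=f['image'][140:270,160:400]; b=g['image'][160:320,280:440]
cv2.imwrite('pics/sc1.png',cv2.resize(a,None,fx=3.3,fy=3.3,interpolation=2)[:,:,::-1])
cv2.imwrite('pics/sd1.png',cv2.resize(b,None,fx=3.7,fy=3.7,interpolation=2)[:,:,::-1])
for n,ff,u,v,z in [('start',f,222,212,.142),('start',g,379,239,.142),('cool',f,295.4,226,.142),('cool',g,374,194,.142),
 ('frontR',f,227,168,.1),('frontL',f,341,184,.1),('frontL',g,304,189,.1),('frontR',g,298.,262,.1),
 ('roofFR',f,197,199,.12),('roofFL',f,337,221,.12),('roofBR',f,137,317,.12),('roofBL',f,309,350,.12),
 ('flux',f,180,205,0),('flux',g,319.5,340,0),('spool',f,364,258,0),('spool',g,341.6,199,0)]:
    print(n,atz(ff,u,v,z).round(4))
E
```

```text
start [ 0.6516 -0.0967  0.142 ]
start [ 0.6471 -0.1024  0.142 ]
cool [0.6844 0.0501 0.142 ]
cool [0.6753 0.0393 0.142 ]
frontR [ 0.4739 -0.1177  0.1   ]
frontL [0.5196 0.1413 0.1   ]
frontL [0.5153 0.1334 0.1   ]
frontR [ 0.4697 -0.1022  0.1   ]
roofFR [ 0.5951 -0.1606  0.12  ]
roofFL [0.6489 0.131  0.12  ]
roofBR [ 0.881  -0.2108  0.12  ]
roofBL [0.9331 0.0842 0.12  ]
flux [ 0.4977 -0.2392  0.    ]
flux [ 0.4943 -0.2376  0.    ]
spool [0.6459 0.1939 0.    ]
spool [0.6309 0.1837 0.    ]
```

View pics/sc1.png

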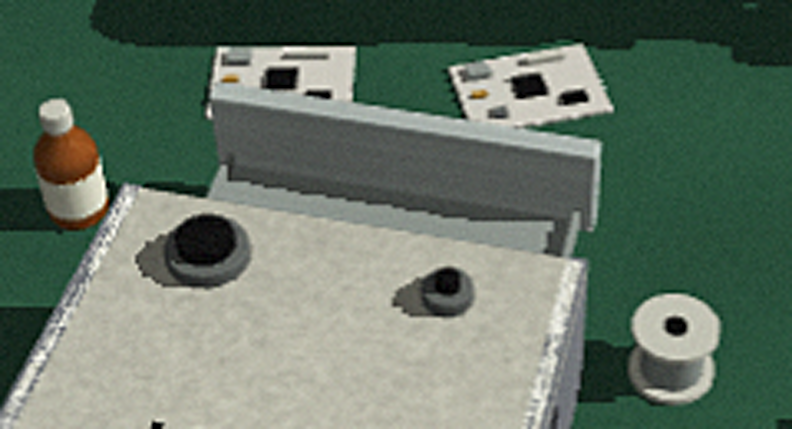

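View pics/sd1.png

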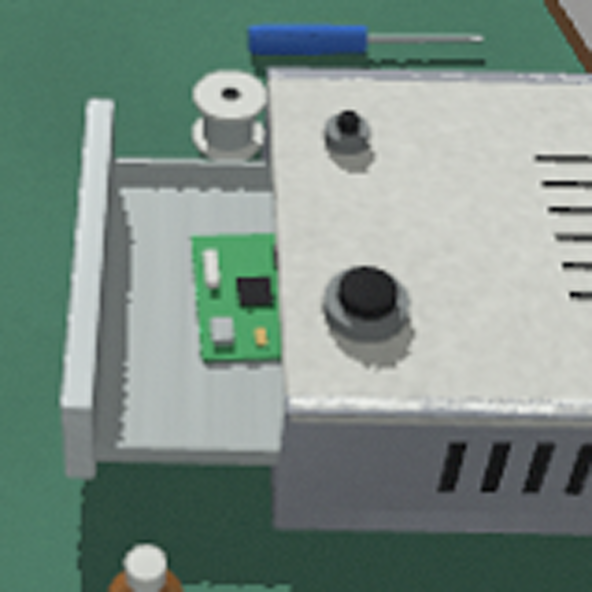

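```bash
cat > fit.py <<'E'
from h import *
from scipy.optimize import least_squares
f=viewer.grab_frame('scene'); g=viewer.grab_frame('side')
obs=[(f,'frR',225.8,165.8),(f,'frL',341.8,182.4),(g,'frL',304.6,187),(g,'frR',297.3,268.9),
(f,'st',222.4,212.4),(g,'st',379.5,238.9),(f,'co',295.8,224.8),(g,'co',374,193.5),
(f,'rR',198.5,197),(f,'rL',337.5,219.5),(g,'rL',353,179.5),(g,'rR',357,271),(f,'rBR',137,317),(f,'rBL',309,350)]
def pts(p):
    ox,oy,yaw,d,sy,cy,cx=p; c,s=np.cos(yaw),np.sin(yaw)
    L={'frR':(-.168-d,-.136,.1),'frL':(-.168-d,.136,.1),'st':(-.1,sy,.142),'co':(cx,cy,.14),'rR':(-.15,-.15,.12),'rL':(-.15,.15,.12),'rBR':(.15,-.15,.12),'rBL':(.15,.15,.12)}
    return {k:np.array([ox+c*x-s*y,oy+s*x+c*y,z]) for k,(x,y,z) in L.items()}
def res(p):
    P=pts(p); return np.concatenate([proj(ff,P[k])-[u,v] for ff,k,u,v in obs])
r=least_squares(res,[.76,-.04,-.17,.1,-.07,.08,-.1],loss='soft_l1')
print(r.x.round(4)); 
for (o,e) in zip(obs,res(r.x).reshape(-1,2)): print(o[1],e.round(1))
for k,v in pts(r.x).items(): print(k,v.round(4))
E
python3 fit.py
```

```text
[ 0.7614 -0.0381 -0.178   0.107  -0.0783  0.0717 -0.0969]
frR [-0.7  0. ]
frL [0.6 0.1]
frL [-1.4 -0.7]
frR [0.5 1.1]
st [-0.6 -1.3]
st [-0.2 -1.7]
co [-0.5 -0.3]
co [ 0.2 -1.8]
rR [-0.1 -0.7]
rL [ 2.  -1.6]
rL [-2.4 -2.1]
rR [ 0.5 -0.8]
rBR [-1.1  0.7]
rBL [-0.8  1.4]
frR [ 0.4666 -0.1232  0.1   ]
frL [0.5148 0.1445 0.1   ]
st [ 0.6491 -0.0975  0.142 ]
co [0.6787 0.0497 0.14  ]
rR [ 0.5872 -0.1592  0.12  ]
rL [0.6403 0.1361 0.12  ]
rBR [ 0.8825 -0.2123  0.12  ]
rBL [0.9356 0.083  0.12  ]
```

Call:
apply_moves(deltas="0 0 0 -0.185; 4.7 -2.4 0 0; 4.7 -2.4 0 0; 4.7 -2.4 0 0; 4.7 -2.4 0 0; 4.7 -2.4 0 0; 4.7 -2.4 0 0; 4.7 -2.4 0 0; 4.7 -2.4 0 0; 4.7 -2.4 0 0", gripper=1, squeeze=10)

```text
t: 2.8
eef_pos: [0.3776, 0.175, 0.227]
ee_rot: [-3.141, 0.001, -1.748]
force: [0.6, 0.5, -0.1]
width: 0.0006
```

Call:
apply_moves(deltas="4.7 -2.7 0 0; 4.7 -2.7 0 0; 4.7 -2.7 0 0; 0 0 4 0; 0 0 4 0; 0 0 4 0; 0 0 2.7 0; 0 0 0 0")

```text
t: 3.8
eef_pos: [0.4309, 0.0227, 0.0783]
ee_rot: [3.138, -0.002, -1.749]
force: [0.1, 0.1, 1.0]
width: 0.0007
```

```bash
python3 - <<'E'
from h import *
print(readout.get_state()['eef_pos'])
for c in ['scene','side']:
    f=viewer.grab_frame(c); 
    a=f['image'][110:300,150:430] if c=='scene' else f['image'][60:320,180:440]
    cv2.imwrite('pics/%s2.png'%c,cv2.resize(a,None,fx=2.3,fy=2.3,interpolation=2)[:,:,::-1])
E
```

```text
[0.4308821  0.022721   0.07825964]
```

View pics/scene2.png

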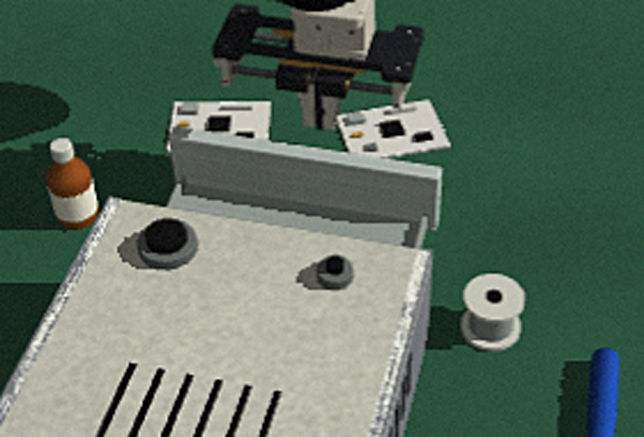

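View pics/side2.png

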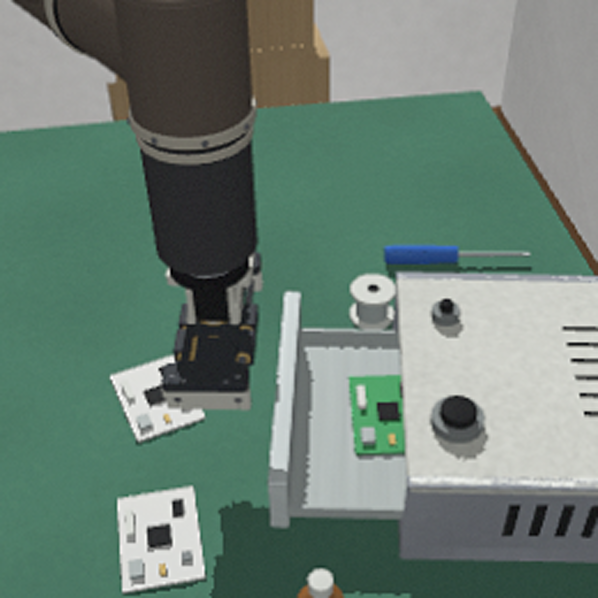

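The gripper is shut, centred in front of the drawer and about 50 mm short of it. I'll approach slowly.

Call:
apply_moves(deltas="0 -1.2 0 0; 0 -1.2 0 0; 0 -1 0 0; 0 -0.6 0 0; 0 -0.4 0 0; 0 -0.4 0 0; 0 -0.4 0 0; 0 -0.5 0 0; 0 -0.6 0 0; 0 -0.7 0 0")

```text
t: 5.15
eef_pos: [0.5009, 0.0106, 0.0794]
ee_rot: [3.141, -0.001, -1.749]
force: [-3.8, -2.4, 0.9]
width: 0.0009
```

Call:
apply_moves(deltas="0 -0.8 0 0; 0 -0.8 0 0; 0 -0.8 0 0; 0 -0.8 0 0; 0 -0.8 0 0; 0 -0.8 0 0; 0 -0.8 0 0; 0 -0.8 0 0; 0 -0.6 0 0; 0 -0.4 0 0")

```text
t: 6.4
eef_pos: [0.5744, -0.0021, 0.0796]
ee_rot: [-3.141, 0.0, -1.749]
force: [-2.9, -0.6, -0.6]
width: 0.0006
```

```bash
python3 - <<'E'
from h import *
print(readout.get_state()['eef_pos'])
for c in ['scene','side']:
    f=viewer.grab_frame(c); 
    a=f['image'][130:270,180:380] if c=='scene' else f['image'][130:320,240:440]
    cv2.imwrite('pics/%s3.png'%c,cv2.resize(a,None,fx=3,fy=3,interpolation=2)[:,:,::-1])
E
```

```text
[ 0.57441877 -0.00206835  0.07959401]
```

View pics/scene3.png

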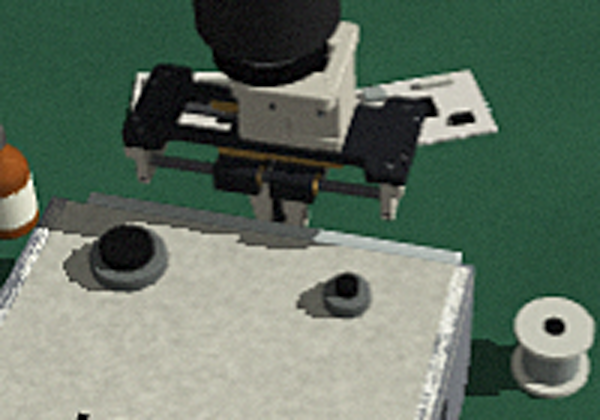

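View pics/side3.png

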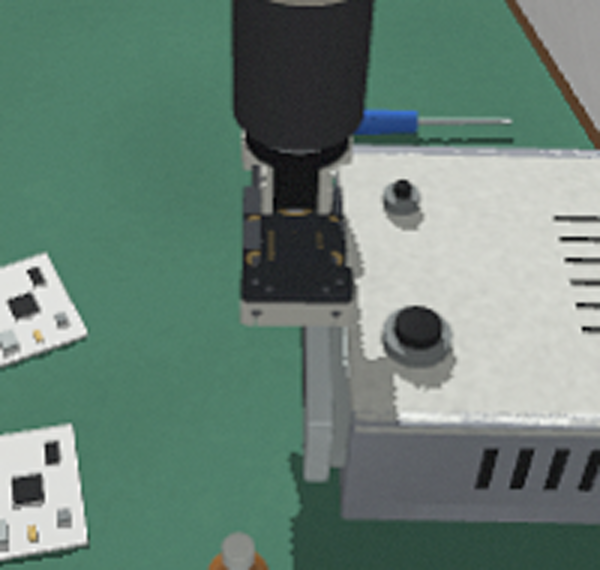

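Drawer about 12 mm from shut and nothing else disturbed. I'll creep in until the force rises.

Call:
apply_moves(deltas="0 -0.3 0 0; 0 -0.3 0 0; 0 -0.3 0 0; 0 -0.2 0 0; 0 0 0 0")

```text
t: 7.12
eef_pos: [0.5854, -0.0039, 0.0798]
ee_rot: [-3.141, 0.0, -1.748]
force: [-0.3, 0.4, 0.3]
width: 0.0003
```

Call:
apply_moves(deltas="0 -0.2 0 0; 0 -0.2 0 0; 0 -0.1 0 0; 0 0 0 0")

```text
t: 7.62
eef_pos: [0.5863, -0.0045, 0.0794]
ee_rot: [3.136, -0.001, -1.749]
force: [-14.3, 7.9, 11.6]
width: 0.0008
```

Call:
apply_moves(deltas="0 0 0 0; 0 0.4 0 0; 0 0.8 0 0; 0 2 0 0; 0 2 0 0; 0 1 -4 0; 0 0 -6 0; 0 0 -3 0; 0 0 0 0")

```text
t: 8.75
eef_pos: [0.5302, 0.0064, 0.2126]
ee_rot: [-3.136, 0.003, -1.748]
force: [-0.7, 0.2, -1.0]
width: 0.0003
```

```bash
python3 - <<'E'
from h import *
print(readout.get_state()['eef_pos'],readout.get_state()['force'])
for c in ['scene','side']:
    f=viewer.grab_frame(c); 
    a=f['image'][130:270,180:380] if c=='scene' else f['image'][130:320,240:440]
    cv2.imwrite('pics/%s4.png'%c,cv2.resize(a,None,fx=3,fy=3,interpolation=2)[:,:,::-1])
E
```

```text
[0.53016545 0.00640009 0.21261158] [-0.72392656  0.18241347 -0.9966481 ]
```

View pics/scene4.png

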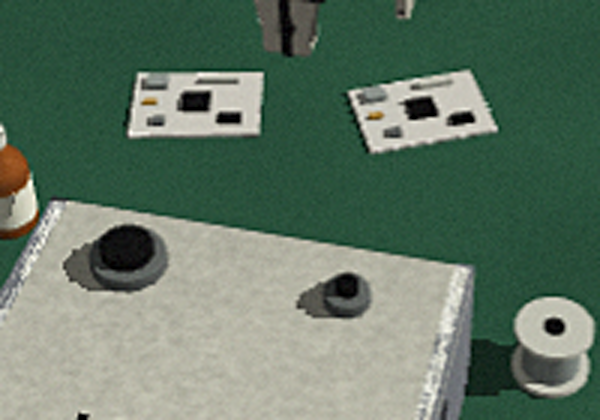

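View pics/side4.png

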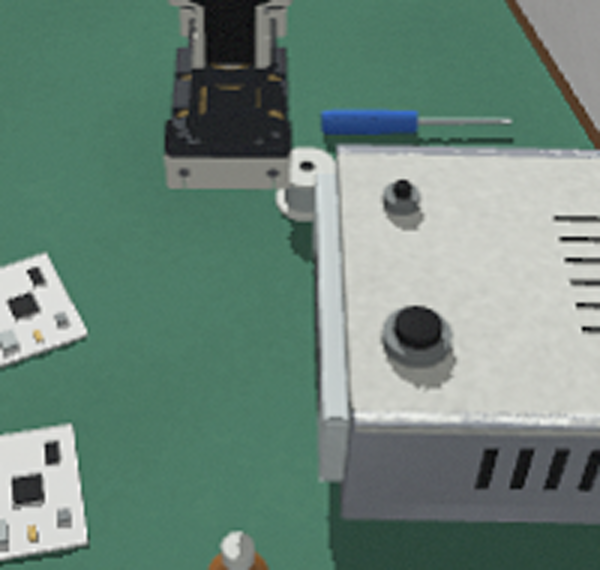

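The drawer front sits against the oven face and the bystanders haven't moved. Next I'll move above the start button.

Call:
apply_moves(deltas="2.1 -3.4 0 0; 2.1 -3.4 0 0; 2 -3.4 0 0; 2 -3.4 0 0; 0 0 2 0; 0 0 2 0; 0 0 0 0")

```text
t: 9.72
eef_pos: [0.6461, -0.099, 0.1661]
ee_rot: [3.136, -0.001, -1.749]
force: [0.4, -1.1, 0.5]
width: 0.0001
```

```bash
python3 - <<'E'
from h import *
s=readout.get_state();p=s['eef_pos'];print(p,s['ee_rot'],s['force'])
for c in ['scene','side']:
    f=viewer.grab_frame(c); print(c,proj(f,p))
    a=f['image'][130:270,180:380] if c=='scene' else f['image'][130:320,240:440]
    cv2.imwrite('pics/%s5.png'%c,cv2.resize(a,None,fx=3,fy=3,interpolation=2)[:,:,::-1])
E
```

```text
[ 0.64614319 -0.09898148  0.16611007] [ 3.13579627e+00 -1.48571043e-03 -1.74921284e+00] [ 0.38521966 -1.11062369  0.5112012 ]
scene [219.71362886 201.42627323]
side [379.32022647 230.32121744]
```

View pics/scene5.png

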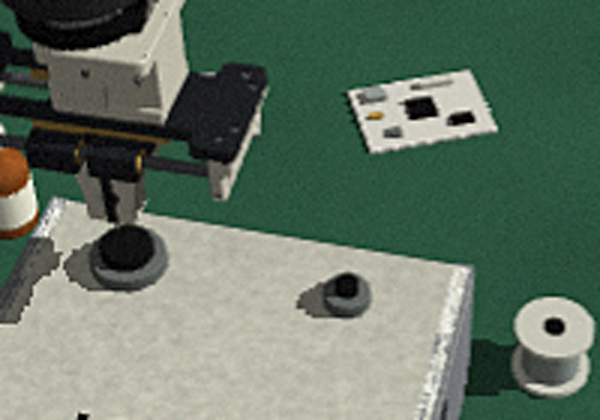

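View pics/side5.png

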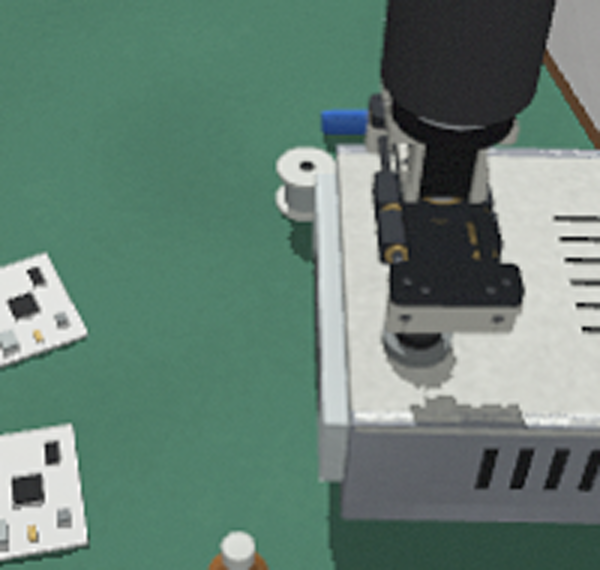

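Call:
apply_moves(deltas="0 -0.4 0.8 0; 0 0 0.8 0; 0 0 0.4 0; 0 0 0.3 0; 0 0 0.2 0; 0 0 0 0")

```text
t: 10.58
eef_pos: [0.6518, -0.0994, 0.1445]
ee_rot: [3.142, -0.0, -1.749]
force: [-1.5, 0.6, 0.7]
width: 0.0002
```

Call:
apply_moves(deltas="0 0 0.2 0; 0 0 0.2 0; 0 0 0.2 0; 0 0 0 0")

```text
t: 11.08
eef_pos: [0.6521, -0.0994, 0.1388]
ee_rot: [-3.141, 0.0, -1.748]
force: [-0.3, 0.4, 1.8]
width: 0.0007
```

Call:
apply_moves(deltas="0 0 0.2 0; 0 0 0.1 0; 0 0 0 0; 0 0 0 0")

```text
t: 11.58
eef_pos: [0.6521, -0.0994, 0.1363]
ee_rot: [-3.141, -0.0, -1.748]
force: [-1.3, 0.6, 5.9]
width: 0.0007
```

Call:
apply_moves(deltas="0 0 0.2 0; 0 0 0.1 0; 0 0 0 0; 0 0 0 0")

```text
t: 12.08
eef_pos: [0.6523, -0.0995, 0.136]
ee_rot: [-3.139, -0.0, -1.748]
force: [-8.3, 4.2, 23.0]
width: 0.0002
```

The button is at its stop: z has stopped changing at 0.136 and the force is 23 N. Now I'll release and back away.

Call:
apply_moves(deltas="0 0 -0.5 0; 0 0 -1 0; 0 0 -3 0; 0 0 -4 0; 0 3 -3 0; 0 5 0 0; 0 5 0 0; 0 0 0 0; 0 0 0 0")

```text
t: 13.2
eef_pos: [0.5241, -0.0763, 0.2479]
ee_rot: [-3.141, 0.0, -1.748]
force: [-0.1, 0.2, -0.4]
width: 0.0005
```

```bash
python3 - <<'E'
from h import *
s=readout.get_state();p=s['eef_pos'];print(p,s['force'])
for c in ['scene','side']:
    f=viewer.grab_frame(c)
    a=f['image'][130:350,150:430] if c=='scene' else f['image'][130:350,230:510]
    cv2.imwrite('pics/%s6.png'%c,cv2.resize(a,None,fx=2.5,fy=2.5,interpolation=2)[:,:,::-1])
E
```

```text
[ 0.52414173 -0.07634029  0.24791884] [-0.09654779  0.16340873 -0.38745651]
```

View pics/scene6.png

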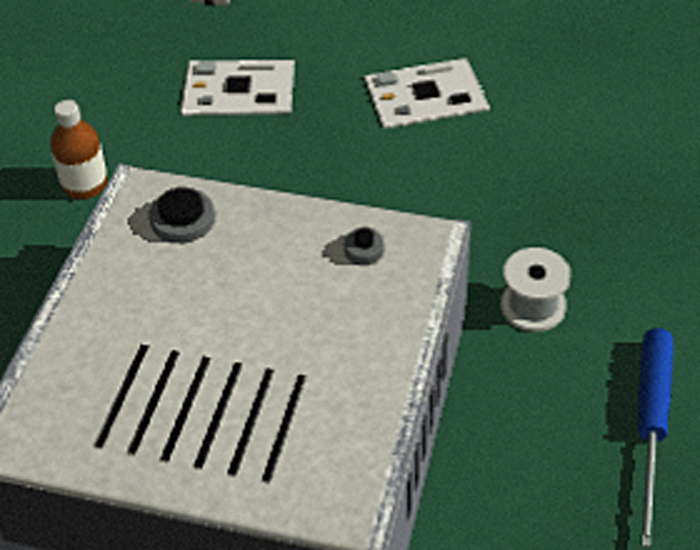

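View pics/side6.png

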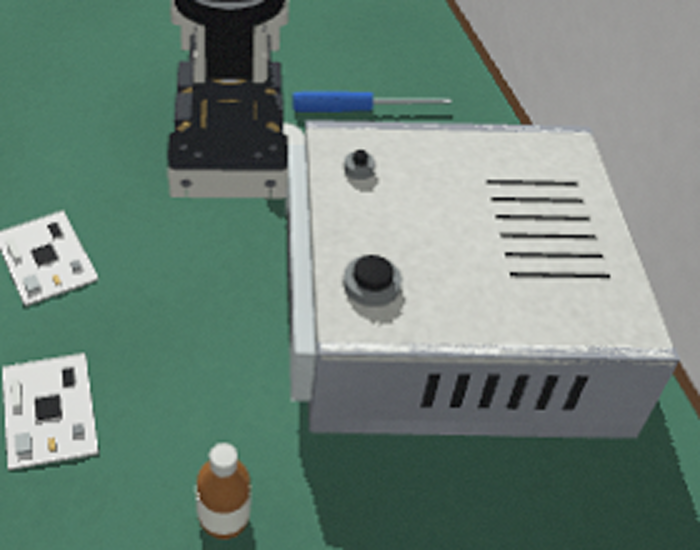

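The drawer is shut, both buttons are up, the bystanders are in place and the arm is clear. I'm handing in.

```bash
python3 -c "
from station import job; print(job.job_done())"
```

```text
the job is handed in; nothing more can be done
None
```

I pushed the drawer home with the shut fingertips and pressed the start button fully down and let go. The job was handed in with the arm clear, after about 13 s.

- **Drawer:** I pushed at about 0.06 m/s until it met the hard stop. The force rose to about 18 N there. The fingertip position matches the drawer being shut to within about 1 mm, and the pictures show the front against the oven face.
- **Start button:** it went down about 6 mm to its stop, with the tip at z = 0.136 and a force of 23 N. The last pictures show it back up.
- **Surroundings:** the small button is up, and the bottle, reel and screwdriver look unmoved. The final tool force is about zero.
- **Not checked:** with the drawer shut, the roof hides the board, so I couldn't confirm that it lies flat. It was pushed slowly and never approached by the fingers. The two camera views also disagreed on some points by up to 1 cm or so, so I fitted one oven pose to both. That fit agreed with where the drawer stopped and with the button's height.

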